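Change over the drying trays

TASK

On this miniature painter's bench, change over the drying trays using only a fingertip: first push the empty tray that was left part-way out fully home, then hook a fingertip behind the front lip of the tray that carries the standing figures and draw it all the way out along its rail to its stop. The paint is wet, so do not touch the figures and keep them standing where they are on their tray; leave the third tray closed and do not disturb the pots, bottle or brush. Grasp and lift nothing, and finish clear of everything.

Things in the scene. Friction and masses are not known exactly. Their poses are not given: they have to be found in the camera images.
- fig_lip (a point): top centre (mid-thickness) of the upright front lip of the figure tray (carries three standing figures); moves with the tray. Lip 6 mm thick (x), 100 mm wide (y), reaching 33 mm down. +x points into the slide, z up; the tray draws out towards -x. Tray floor 28 mm below the point, bare for 50 mm behind the lip, 90 mm wide between side walls whose tops are 18 mm below the point
- tray_fig (a joint): travel of the figure tray (carries three standing figures) along its rail, m: 0 = pushed fully home, 0.10 = drawn fully out against its stop. Slides with about 2 to 3 N of friction and stays where it is left
- slide_fig: fixed slide of the figure tray: plywood rail board 320 x 120 x 6 mm, 22 mm tall over its aluminium side rails; origin at the centre of its underside, on a 2 mm mat; +x to the rear. Clear fixed dust cover over x 90 to 160 mm, top 50 mm above the origin. The tray's lip is at x -57 mm when home, -157 mm when fully out
- empty_lip (a point): top centre (mid-thickness) of the upright front lip of the empty tray (left part-way out); moves with the tray. Lip 6 mm thick (x), 100 mm wide (y), reaching 33 mm down. +x points into the slide, z up; the tray draws out towards -x. Tray floor 28 mm below the point, bare for 50 mm behind the lip, 90 mm wide between side walls whose tops are 18 mm below the point
- tray_empty (a joint): travel of the empty tray (left part-way out) along its rail, m: 0 = pushed fully home, 0.10 = drawn fully out against its stop. Slides with about 2 to 3 N of friction and stays where it is left
- slide_empty: fixed slide of the empty tray: plywood rail board 320 x 120 x 6 mm, 22 mm tall over its aluminium side rails; origin at the centre of its underside, on a 2 mm mat; +x to the rear. Clear fixed dust cover over x 90 to 160 mm, top 50 mm above the origin. The tray's lip is at x -57 mm when home, -157 mm when fully out
- bases_lip (a point): top centre (mid-thickness) of the upright front lip of the third tray (holds flat black discs 4 mm thick; closed); moves with the tray. Lip 6 mm thick (x), 100 mm wide (y), reaching 33 mm down. +x points into the slide, z up; the tray draws out towards -x. Tray floor 28 mm below the point, bare for 50 mm behind the lip, 90 mm wide between side walls whose tops are 18 mm below the point
- tray_bases (a joint): travel of the third tray (holds flat black discs 4 mm thick; closed) along its rail, m: 0 = pushed fully home, 0.10 = drawn fully out against its stop. Slides with about 2 to 3 N of friction and stays where it is left
- slide_bases: fixed slide of the third tray: plywood rail board 320 x 120 x 6 mm, 22 mm tall over its aluminium side rails; origin at the centre of its underside, on a 2 mm mat; +x to the rear. Clear fixed dust cover over x 90 to 160 mm, top 50 mm above the origin. The tray's lip is at x -57 mm when home, -157 mm when fully out
- figure_a: wet-painted miniature figure (tan, at the right, -y side), 40 mm tall on a round base 20 mm across, standing loose on the figure tray's floor 60 to 90 mm behind the tray's lip; origin at the centre of the base's underside, z up
- figure_b: wet-painted miniature figure (grey, in the middle and a little farther back), 40 mm tall on a round base 20 mm across, standing loose on the figure tray's floor 60 to 90 mm behind the tray's lip; origin at the centre of the base's underside, z up
- figure_c: wet-painted miniature figure (green, at the left, +y side), 40 mm tall on a round base 20 mm across, standing loose on the figure tray's floor 60 to 90 mm behind the tray's lip; origin at the centre of the base's underside, z up
- pot_0: closed paint pot, 34 mm across, 43 mm tall, origin at the centre of its underside; stands on the mat beside a slide; bystander
- pot_1: closed paint pot, 34 mm across, 43 mm tall, origin at the centre of its underside; stands on the mat beside a slide; bystander
- pot_2: closed paint pot, 34 mm across, 43 mm tall, origin at the centre of its underside; stands on the mat beside a slide; bystander
- pot_3: closed paint pot, 34 mm across, 43 mm tall, origin at the centre of its underside; stands on the right of the mat; bystander
- bottle: closed flesh-coloured paint bottle, 48 mm across, 115 mm tall, standing at the left of the mat, origin at the centre of its underside; bystander
- brush: thin paint brush 170 mm long, 7 mm thick, lying at the right of the mat; origin at its middle on the underside, bristles towards its +x; bystander

How it is judged:
On the way, in this order (a step that is already met when the one before it is completed fails the run):
1. the empty tray is pushed home while the figure tray is still in (value of joint tray_empty below 0.006 m and value of joint tray_fig below 0.02 m), for 0.2 s.
2. the figure tray is drawn out to its stop (value of joint tray_fig above 0.094 m), for 0.2 s.
At the end, for the whole second after the job is handed in: The figure tray is out to within 6 mm of its stop, the empty tray and the third tray are home within 6 mm, and all three figures stand upright (within about 9 degrees) at rest on their tray, 45 to 110 mm behind its lip (value of joint tray_fig above 0.094 m and value of joint each of tray_empty, tray_bases below 0.006 m and angle between each of figure_a, figure_b, figure_c's own z axis and vertical below 0.15 rad and x of figure_a in the frame of fig_lip between 0.045 and 0.11 m and x of figure_b in the frame of fig_lip between 0.045 and 0.11 m and x of figure_c in the frame of fig_lip between 0.045 and 0.11 m and linear speed of each of figure_a, figure_b, figure_c below 0.02 m/s); the robot touches nothing.
It fails at once if a figure is touched (over 0.3 N) (contact force between any of the fingers, the arm and figure_a above 0.3 N or contact force between any of the fingers, the arm and figure_b above 0.3 N or contact force between any of the fingers, the arm and figure_c above 0.3 N).
It fails at once if a figure topples (over 0.5 rad) or is lifted off its tray (over 15 mm) (angle between any of figure_a, figure_b, figure_c's own z axis and vertical above 0.5 rad or z of any of figure_a, figure_b, figure_c in the frame of fig_lip above -0.013 m).
It fails at once if the third tray is drawn open by more than 12 mm (value of joint tray_bases above 0.012 m).
It fails at once if a pot, the bottle or the brush is moved more than 20 mm (distance of any of pot_0, pot_1, pot_2, pot_3, bottle, brush from where it was at the start of the episode above 0.02 m).
It also fails if it takes over 48 s, if anything falls off the work surface, if the arm or the gripper's body presses on something with over 40 N, if the wrist force passes 120 N, or if a joint passes its speed limit or range.

ROBOT

A 6-joint arm with a two-finger parallel gripper is mounted at the origin on the work surface. World frame = base frame: x ahead of the robot, y to its left, z up, the work surface at z = 0. Lengths are in m, angles in rad, forces in N, time in s.
With the tool pointing down it reaches from about 0.375 to 0.9 m from the base axis. Payload 3.1 kg.
Tool frame: the origin (TCP) lies on the centre line of the jaws, within the pads' length; the fingertips stand manip.finger_overhang ahead of it and the grasp point (between the pads) lies 11 mm behind it (manip.finger_overhang is the distance from the TCP to the fingertips, in m); y points along the fingers, z is the direction in which the jaws open and shut, and the axes are right-handed (so a half turn about y gives the same grasp; the last joint's range is limited). The gripper opens to 85 mm and grips with 20 to 120 N. Pads are 22 mm wide; open, the fingers measure 114 mm over their backs; the gripper's body (76 mm by 85 mm) begins 54 mm behind the grasp point. The pads swing forward as they close: fully open they stand 13 mm farther back than shut.
Start: joints at [-1.381, 0.527, 1.433, -0, 1.181, -0.178], TCP at [0.225, -0.583, 0.21] pointing down, gripper open.
Joint ranges: [-3.08, 3.08], [-0.75, 2.2], [0.22, 2.44], [-1.43, 4.57], [0, 2.65], [-2.85, 2.85]. Speed limits (rad/s): [2.79, 2.79, 3.14, 3.14, 3.14, 3.14].

INTERFACE

Orientations are given as a unit quaternion [x, y, z, w].
In Python, from station import manip gives the robot as it stands.
- The arm moves only by the tool send_rows, never from a script. Its argument "plan" is a list of rows, each an object with "linear": the shift along the tool's x, y, z in units of 30 mm (1.0 is 30 mm), a list of three; "roll": the turn about the tool's y in units of 6 degrees (1.0 is 6 degrees). In form: [{"linear": [tx, ty, tz], "roll": roll}, ...]. A call has exactly 5 rows; each row shifts and turns the commanded pose from where the row before left it, along the tool's axes as they then stand; what a row does not reach is not made up. A row lasts 1/8 s, in which the tool goes at most 62.5 mm and 10.7 degrees, less where a joint would pass 70% of its speed; a pose out of reach is approached as far as the arm can. A call is refused whole if a number of a shift passes 1 or a number of a turn 1, either way. A call with a gripper value outside its range is refused whole. "claw" is the finger opening in mm, from 0 to 85.4, set as the call begins (left out, the last holds). The fingers move at their own pace and stop on an object; "force" is the grip in N (left out, the last holds). Time passes only in rows, so rows that do not move let the fingers close, or fill a call up. It gives the time, the measured TCP pose, the force and the opening at its end, in the units of the state.
- manip.sense(): the state, without advancing time (a new reading comes with each control period).
- manip.snapshot(name): name is "scene" or "top"; returns the picture (420x560x3 uint8, blue, green, red); there is no depth.
- manip.get_calibration(name): a dict with "fovy" (degrees; the focal length in pixels is half the picture's height over the tangent of half this angle, whatever the lens; pixels are square), "cx", "cy" (the principal point, pixels), "cam_to_world" (4x4, takes a point from camera to world coordinates). Camera axes: x right, y down, z forward; pixel columns grow to the right and rows downward; lengths in m; the calibration is good to about 2 mm. A picture is of the moment at which its call begins. get_calibration takes no time and is no camera call.
- manip.sign_off(): hands the job in, once; it reports no verdict.
Trained networks look in the newest picture that a camera, given by its name, has taken for a name from the list of things; names that differ only in an ending like _2 or _b are one class to them, and where a whole thing is asked for, a point or a joint stands for the part that bears it (a point fixed in the world has none). Each returns a list of dicts, best first, with "p" (0 to 1); they miss things now and then, are a little off and sometimes report something else, mostly with a low value. They report only what shows in the picture. A call takes as long as a camera call.
- manip.look_for(camera, query): "extent" ([left, top, right, bottom] in pixels, round what is visible of it).
The state is a dict: "t": time; "q": joint angles; "qd": joint speeds; "tau": joint torques, N m; "tcp_pos": TCP position; "tool_rot": TCP orientation; "force": force on the tool from outside, world axes, zero at the start; "ft_torque": the same for the moment, N m; "finger_gap": opening from 0.0 (shut) to 1.0 (fully open).
Only numpy, scipy, OpenCV 4.12 (cv2) and the standard library are available. Lean on these libraries where they do the work, as an engineer would, in place of code of your own. Each camera call takes 0.05 s, during which the arm holds its last target.

## Working session

There is one attempt and no reset: what is moved stays moved. The work goes in short steps, Python scripts to look and compute and a tool call to move; the robot and the scene stay as the last step left them, time stands still between calls to the robot, and variables do not carry over. Pictures are saved under pics/ and viewed, and the job is handed in when it is done.

Besides the shell and the picture viewer there is one more tool, called after ">>>" by a JSON object that holds its "method" and its "body". send_rows: Moves the arm, as the interface text tells. Its arguments: {"type":"object","properties":{"plan":{"type":"array"},"claw":{"type":"number"},"force":{"type":"number"}},"required":["plan"]}

```bash
ls; mkdir -p pics
python3 - <<'E'
from station import manip
import cv2
s=manip.sense();print(s); print(manip.finger_overhang)
for n in("scene","top"):
    cv2.imwrite(f"pics/{n}0.png",manip.snapshot(n)); c=manip.get_calibration(n);print(n,c)
    for q in("fig_lip","empty_lip","bases_lip","slide_fig","figure_a","pot_0","bottle","brush"):
        for d in manip.look_for(n,q)[:4]: print(q,[round(float(v)) for v in d["extent"]],round(d["p"],2))
print(manip.sense()["t"])
E
```

```text
pics
{'t': 0.0, 'q': array([-1.38049536e+00,  5.28487091e-01,  1.43392005e+00,  3.45310409e-05,
        1.18139753e+00, -1.78519351e-01]), 'qd': array([-4.83116495e-04,  7.78506690e-05,  1.92640672e-03, -3.42804854e-03,
       -4.83060482e-04, -1.28602360e-03]), 'tau': array([ 1.26522700e-04, -4.42346013e+01, -1.78023058e+01, -1.05995666e-04,
        8.34646431e-03,  8.56398003e-06]), 'tcp_pos': array([ 0.22519965, -0.58219109,  0.20861518]), 'tool_rot': array([-0.12964852,  0.69590003, -0.6943358 ,  0.12966189]), 'force': array([-0.81661736,  0.33396704, -0.15107013]), 'ft_torque': array([-0.03956964, -0.02670954, -0.00816598]), 'finger_gap': 0.9971046826216401}
0.008
scene {'fovy': 47.34017563512347, 'cx': 284.74671581220036, 'cy': 208.9574907388703, 'cam_to_world': array([[ 0.02430089,  0.80802131, -0.58865187,  1.21919296],
       [ 0.99958011, -0.01034337,  0.02706698, -0.0252887 ],
       [ 0.01578205, -0.58906246, -0.80793338,  0.94023823],
       [ 0.        ,  0.        ,  0.        ,  1.        ]])}
fig_lip [161, 211, 214, 263] 0.88
empty_lip [350, 199, 400, 274] 0.97
bases
[... 659 characters left out ...]
       ,  0.        ,  0.        ,  1.        ]])}
fig_lip [340, 170, 378, 228] 0.9
fig_lip [254, 156, 302, 275] 0.24
empty_lip [184, 162, 226, 237] 0.86
empty_lip [242, 178, 259, 196] 0.67
bases_lip [262, 182, 300, 241] 0.58
bases_lip [342, 168, 379, 230] 0.33
slide_fig [338, 143, 385, 262] 0.96
slide_fig [244, 177, 258, 193] 0.74
figure_a [358, 193, 365, 203] 0.46
figure_a [368, 193, 376, 203] 0.39
figure_a [345, 192, 351, 204] 0.38
pot_0 [423, 260, 436, 268] 0.71
pot_0 [338, 145, 383, 263] 0.71
pot_0 [173, 173, 187, 186] 0.52
pot_0 [324, 196, 333, 208] 0.47
bottle [118, 192, 143, 210] 0.61
bottle [420, 259, 438, 269] 0.16
brush [420, 176, 424, 202] 0.63
brush [183, 134, 232, 257] 0.45
0.9
```

Run:
```python
import cv2
a=cv2.imread("pics/scene0.png")[150:340,80:520];cv2.imwrite("pics/s1.png",cv2.resize(a,(792,342),interpolation=cv2.INTER_CUBIC))
a=cv2.imread("pics/top0.png")[120:290,100:460];cv2.imwrite("pics/t1.png",cv2.resize(a,(792,374),interpolation=cv2.INTER_CUBIC))
```

```text
(no output)
```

View pics/scene0.png

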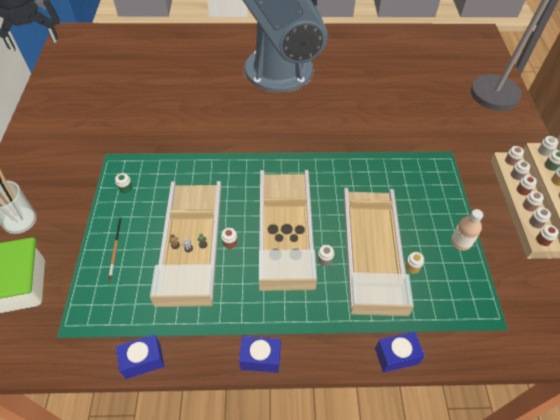

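View pics/top0.png

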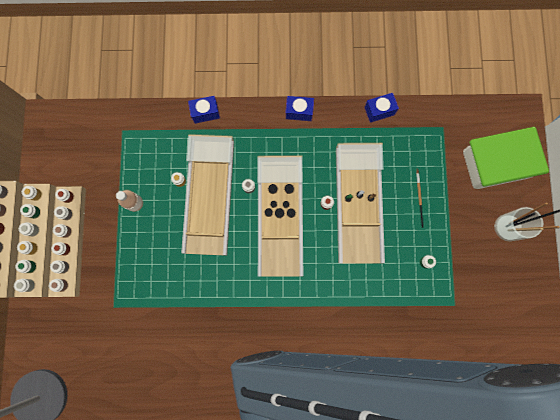

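```bash
sleep 0
```

```text
(no output)
```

View pics/t1.png

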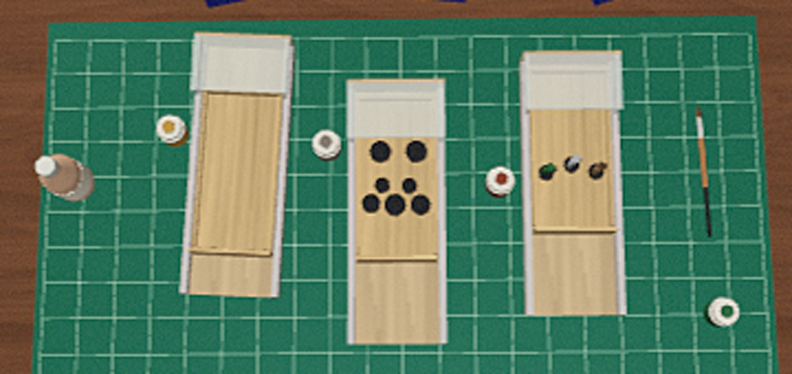

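View pics/s1.png

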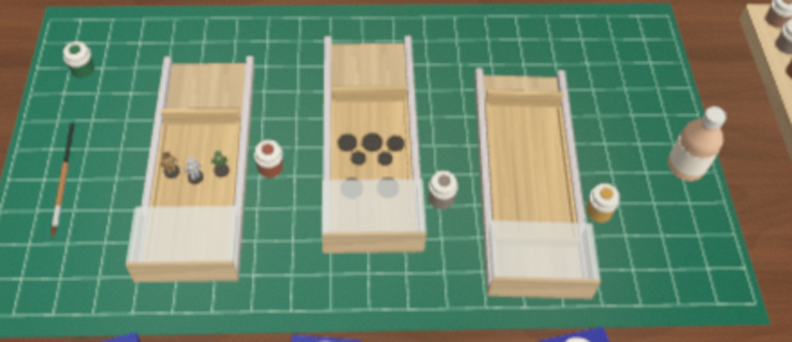

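The pictures show the empty tray at left (+y), the bases tray in the middle, and the figure tray at right, with the figures near (345–376, 198) in top. I'll zoom in for accurate corner picks.

Run:
```python
import cv2,numpy as np
def crop(n,x0,y0,w,h,s,o):
    a=cv2.imread(f"pics/{n}0.png")[y0:y0+h,x0:x0+w];a=cv2.resize(a,None,fx=s,fy=s,interpolation=cv2.INTER_CUBIC)
    for i in range(0,w,10):
        cv2.line(a,(i*s,0),(i*s,6 if i%50 else 14),(0,0,255),1); 
        if i%20==0: cv2.putText(a,str(x0+i),(i*s,24),0,.35,(0,0,255),1)
    for i in range(0,h,10):
        cv2.line(a,(0,i*s),(6,i*s),(0,0,255),1)
        if i%20==0: cv2.putText(a,str(y0+i),(8,i*s+4),0,.35,(0,0,255),1)
    return a
T=[crop("top",x,130,60,140,4,0) for x in (177,250,330)]
cv2.imwrite("pics/t2.png",np.hstack(T))
S=[crop("scene",x,175,75,145,4,0) for x in (340,148)]
cv2.imwrite("pics/s2.png",np.hstack(S))
```

```text
(no output)
```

View pics/t2.png

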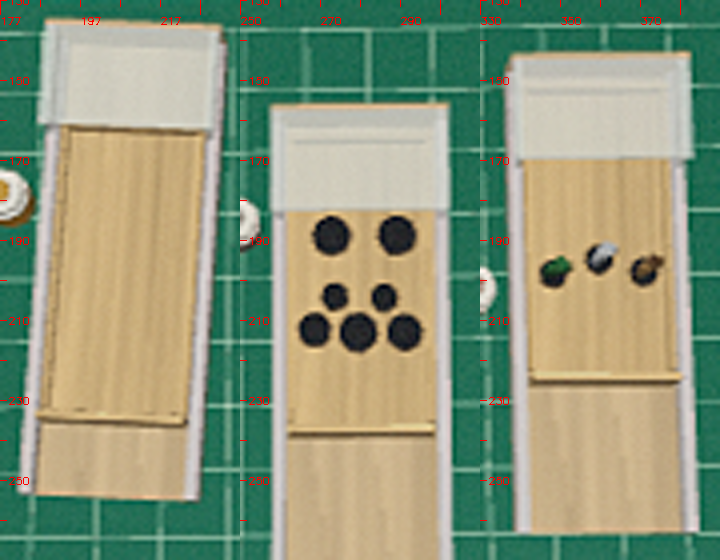

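View pics/s2.png

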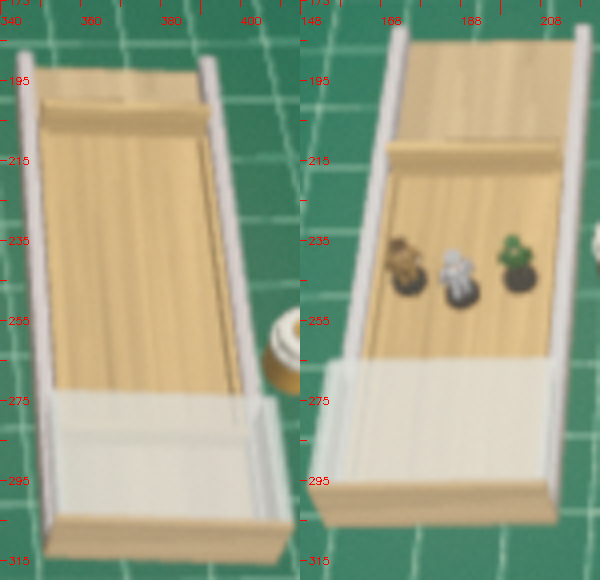

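```bash
cat > h.py <<'E'
import numpy as np
from station import manip
from scipy.optimize import least_squares
def proj(n,P):
    c=manip.get_calibration(n);M=np.linalg.inv(c["cam_to_world"]);P=np.atleast_2d(P)
    p=P@M[:3,:3].T+M[:3,3];f=210/np.tan(np.radians(c["fovy"])/2)
    return p[:,:2]/p[:,2:]*f+[c["cx"],c["cy"]]
def ray(n,uv,z):
    c=manip.get_calibration(n);T=c["cam_to_world"];f=210/np.tan(np.radians(c["fovy"])/2)
    d=T[:3,:3]@[(uv[0]-c["cx"])/f,(uv[1]-c["cy"])/f,1];o=T[:3,3];return o+d*(z-o[2])/d[2]
def cal(p,pts):
    x,y,a=p[:3];R=np.array([[np.cos(a),-np.sin(a)],[np.sin(a),np.cos(a)]])
    q=np.array(pts,float);q=q.copy();q[:,:2]=q[:,:2]@R.T+[x,y];return q
E
python3 - <<'E'
from h import *
F,C0,C1=-.16,.09,.16
def fit(tag,T,S,home=False):
    def res(p,raw=False):
        lx=-.057-p[3];r=[]
        W=[(F,.06,.024),(F,-.06,.024),(C1,.06,.052),(C1,-.06,.052),(C0,.06,.052),(C0,-.06,.052),(lx,.05,p[4]),(lx,-.05,p[4])]
        r.append(proj("top",cal(p,W))-T)
        if S is not None: r.append(proj("scene",cal(p,[W[1],W[0],W[7],W[6]]))-S)
        return np.vstack(r) if raw else np.r_[np.vstack(r).ravel(),(p[4]-.043)/.005]
    s=least_squares(res,[.5,0,0,.0,.043],x_scale=[.1,.1,.1,.01,.01],loss="soft_l1")
    print(tag,s.x.round(4));print(res(s.x,True).round(1).tolist())
    print(" lip world",cal(s.x,[(-.057-s.x[3],0,s.x[4])]).round(4))
fit("empty",[(181.5,253),(226.5,255),(188.5,135),(232.5,137),(186.5,161),(230,162.7),(186.2,233.3),(223.7,235.3)],[(344.5,188),(394,189.5),(350,201.2),(392,202)][:4])
fit("fig",[(338.7,262.7),(384.5,262.7),(336.7,144),(382.5,143.7),(339,169.5),(383.2,169.5),(342.5,224.2),(380.5,224.2)],[(171,181.7),(221,181.7),(170,211.5),(213.5,211.5)])
for n,u in (("a",(368,193,376,203)),("b",(358,193,365,203)),("c",(345,192,351,204))): print(n,ray("top",((u[0]+u[2])/2,u[3]-4),.02))
E
```

```text
empty [ 0.6504  0.2045 -0.0506  0.0516  0.0373]
[[0.2, -0.4], [-0.5, -0.3], [0.1, 0.5], [-0.4, 0.3], [0.1, -0.8], [0.5, -0.7], [-0.4, 0.0], [-0.9, -0.3], [-0.4, -0.8], [-1.0, -0.8], [-0.0, -0.4], [0.2, 0.1]]
 lip world [[0.542  0.21   0.0373]]
fig [ 0.6247 -0.2118 -0.0061  0.0012  0.0389]
[[0.2, -0.2], [-0.7, -0.2], [1.2, 0.2], [-0.4, 0.4], [-0.6, -0.4], [-0.3, -0.4], [0.1, -0.1], [-0.5, -0.1], [0.6, -0.3], [-0.5, -0.5], [-0.5, -0.1], [-0.6, -0.3]]
 lip world [[ 0.5665 -0.2115  0.0389]]
a [ 0.63838305 -0.24631905  0.02      ]
b [ 0.63857901 -0.2175612   0.02      ]
c [ 0.63603636 -0.18048259  0.02      ]
```

```bash
cat >> h.py <<'E'
from scipy.spatial.transform import Rotation as Ro
def to(goal,yaw=None):
    """prints tool-axis shift in units and roll units (tool x axis towards world yaw)"""
    s=manip.sense();R=Ro.from_quat(s["tool_rot"]).as_matrix()
    y=np.arctan2(R[1,0],R[0,0]);print("t",round(s["t"],2),"tcp",s["tcp_pos"].round(4),"x-axis yaw deg",np.degrees(y).round(2),"F",s["force"].round(1),"gap",round(s["finger_gap"],3),"q",s["q"].round(2))
    if goal is not None: print("shift units",(R.T@(np.array(goal)-s["tcp_pos"])/.03).round(3))
    return R
E
python3 -c "
from h import *
print(to((.507,.212,.12)).round(3))"
```

```text
t 0.9 tcp [ 0.2253 -0.5829  0.2096] x-axis yaw deg -158.87 F [-0.5  0.2 -0.2] gap 0.994 q [-1.38  0.53  1.43 -0.    1.18 -0.18]
shift units [-18.31    2.987 -21.332]
[[-0.933 -0.     0.361]
 [-0.361 -0.    -0.933]
 [ 0.    -1.     0.   ]]
```

>>> {"method": "send_rows", "body": {"plan": [{"linear": [-1, 0, -1], "roll": 1}, {"linear": [-1, 0, -1], "roll": 1}, {"linear": [-1, 0, -1], "roll": 1}, {"linear": [-1, 0, -1], "roll": 1}, {"linear": [-1, 0, -1], "roll": 0}], "claw": 0, "force": 40}}

```text
t: 1.52
tcp_pos: [0.3489, -0.4118, 0.2098]
tool_rot: [-0.018, -0.707, 0.707, 0.018]
force: [1.0, -0.6, -0.7]
finger_gap: 0.002
```

```bash
python3 -c "
from h import *
to((.507,.212,.12))"
```

```text
t 1.52 tcp [ 0.3489 -0.4118  0.2098] x-axis yaw deg 177.07 F [ 1.  -0.6 -0.7] gap 0.002 q [-1.08  0.41  1.65  0.    1.08  0.55]
shift units [ -4.2     2.99  -21.036]
```

>>> {"method": "send_rows", "body": {"plan": [{"linear": [-0.6, 0, -1], "roll": 0}, {"linear": [-0.6, 0, -1], "roll": 0}, {"linear": [-0.6, 0, -1], "roll": 0}, {"linear": [-0.6, 0, -1], "roll": 0}, {"linear": [-0.6, 0, -1], "roll": 0}]}}

```text
t: 2.15
tcp_pos: [0.4463, -0.2667, 0.2098]
tool_rot: [-0.018, -0.707, 0.707, 0.018]
force: [-0.2, 0.3, 0.0]
finger_gap: -0.001
```

>>> {"method": "send_rows", "body": {"plan": [{"linear": [-0.2, 0, -1], "roll": 0}, {"linear": [-0.2, 0, -1], "roll": 0}, {"linear": [-0.2, 0, -1], "roll": 0}, {"linear": [-0.2, 0, -1], "roll": 0}, {"linear": [-0.2, 0, -1], "roll": 0}]}}

```text
t: 2.78
tcp_pos: [0.4835, -0.1184, 0.2098]
tool_rot: [-0.018, -0.707, 0.707, 0.018]
force: [1.0, 0.8, -0.6]
finger_gap: 0.0
```

>>> {"method": "send_rows", "body": {"plan": [{"linear": [0, 0, -1], "roll": 0}, {"linear": [0, 0, -1], "roll": 0}, {"linear": [0, 0, -1], "roll": 0}, {"linear": [0, 0, -1], "roll": 0}, {"linear": [0, 0, -1], "roll": 0}]}}

```text
t: 3.4
tcp_pos: [0.4908, 0.0314, 0.2098]
tool_rot: [-0.018, -0.707, 0.707, 0.018]
force: [0.8, 0.3, 0.3]
finger_gap: -0.003
```

>>> {"method": "send_rows", "body": {"plan": [{"linear": [0, 0.4, -1], "roll": 0}, {"linear": [0, 0.6, -1], "roll": 0}, {"linear": [0, 0.6, -1], "roll": 0}, {"linear": [0, 0.6, -1], "roll": 0}, {"linear": [0, 0.6, -1], "roll": 0}]}}

```text
t: 4.03
tcp_pos: [0.4985, 0.1813, 0.1252]
tool_rot: [0.018, 0.707, -0.707, -0.017]
force: [0.5, -0.8, 0.1]
finger_gap: -0.003
```

```bash
python3 -c "
from h import *
to((.507,.212,.033))"
```

```text
t 4.03 tcp [0.4985 0.1813 0.1252] x-axis yaw deg 177.13 F [ 0.5 -0.8  0.1] gap -0.003 q [ 0.14  0.52  1.75 -0.    0.87  1.76]
shift units [-0.23   3.075 -1.034]
```

>>> {"method": "send_rows", "body": {"plan": [{"linear": [0, 0.5, -0.7], "roll": 0}, {"linear": [0, 0.6, -0.33], "roll": 0}, {"linear": [-0.1, 0.5, 0], "roll": 0}, {"linear": [-0.1, 0, 0], "roll": 0}, {"linear": [0, 0, 0], "roll": 0}]}}

```text
t: 4.65
tcp_pos: [0.5066, 0.2102, 0.0778]
tool_rot: [0.018, 0.707, -0.707, -0.018]
force: [-0.1, 0.0, -0.3]
finger_gap: -0.0
```

Run:
```python
from h import *
import cv2
to((.507,.212,.033))
for n,(x,y,w,h) in (("scene",(310,140,140,190)),("top",(150,110,120,190))):
    cv2.imwrite(f"pics/{n}1.png",cv2.resize(manip.snapshot(n)[y:y+h,x:x+w],None,fx=3,fy=3,interpolation=cv2.INTER_CUBIC))
a,b=cv2.imread("pics/scene1.png"),cv2.imread("pics/top1.png");cv2.imwrite("pics/both1.png",np.hstack([a,b]))
```

```text
t 4.65 tcp [0.5066 0.2102 0.0778] x-axis yaw deg 177.06 F [-0.1  0.  -0.3] gap -0.0 q [ 0.19  0.62  1.74 -0.    0.79  1.81]
shift units [-0.011  1.495 -0.061]
```

View pics/both1.png

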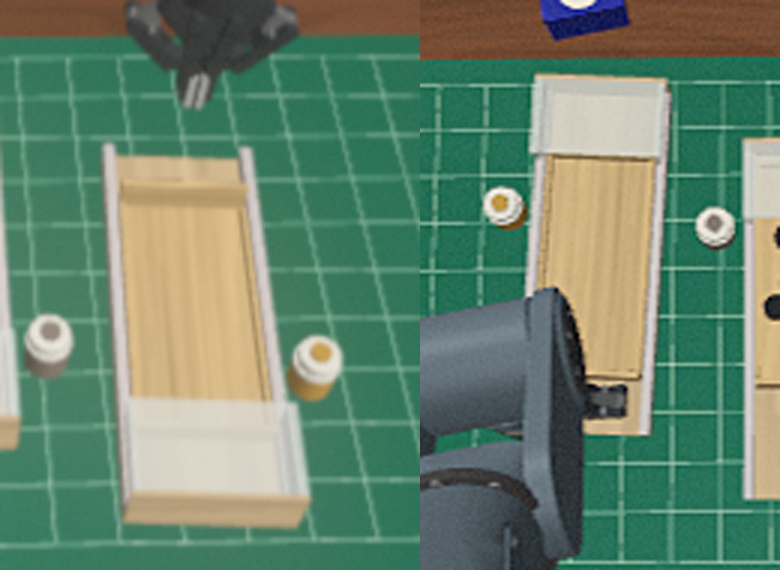

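Run:
```python
from h import *
for n in("scene","top"): print(n,proj(n,[(.5066,.2102,.07),(.5066,.2102,.14),(.507,.21,.2)]).round(1), "rail",proj(n,cal([.6504,.2045,-.0506],[(-.16,.06,.024),(-.16,-.06,.024)])).round(1))
```

```text
scene [[371.5 181.1]
 [376.5 161.2]
 [381.2 142.6]] rail [[393.  188.7]
 [344.1 187.2]]
top [[201.8 246.3]
 [196.7 243.8]
 [191.8 241.2]] rail [[181.7 252.6]
 [226.  254.7]]
```

Run:
```python
from h import *
import cv2
a=manip.snapshot("scene")
x,y=340,140;c=cv2.resize(a[y:y+80,x:x+75],None,fx=8,fy=8,interpolation=cv2.INTER_CUBIC)
for p in proj("scene",[(.5066,.2102,.07),(.5066,.2102,.0778),(.507,.21,.089)]): cv2.circle(c,tuple(int(v) for v in ((p+.5-[x,y])*8)),4,(0,0,255),-1)
cv2.imwrite("pics/z1.png",c[:600])
```

```text
(no output)
```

View pics/z1.png

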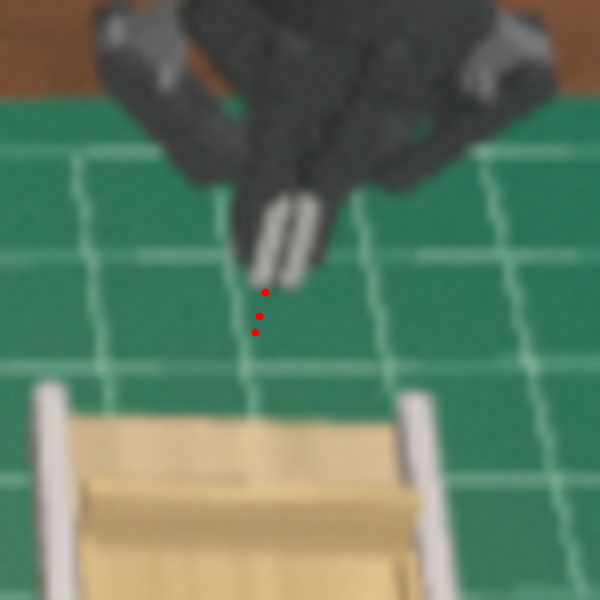

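Run:
```python
from h import *
import cv2
print(manip.finger_overhang)
to((.507,.212,.033))
o=[]
for n,x,y in(("scene",340,130),("top",165,215)):
    a=manip.snapshot(n)
    c=cv2.resize(a[y:y+70,x:x+70],None,fx=6,fy=6,interpolation=cv2.INTER_CUBIC)
    for P,col in (((.5066,.2102,.07),(0,0,255)),((.5066,.2102,.0778),(0,255,255)),((.507,.21,.14),(255,0,0)),((.507,.153,.10),(0,255,0)),((.507,.267,.10),(0,255,0))):
        p=proj(n,P)[0];cv2.circle(c,tuple(int(v) for v in ((p+.5-[x,y])*6)),4,col,-1)
    o.append(c)
cv2.imwrite("pics/z2.png",np.hstack(o));to(None)
```

```text
0.008
t 4.8 tcp [0.5062 0.2105 0.0783] x-axis yaw deg 177.08 F [ 0.2  0.1 -0.3] gap -0.002 q [ 0.19  0.62  1.74 -0.    0.79  1.81]
shift units [-0.022  1.509 -0.052]
t 4.9 tcp [0.506  0.2107 0.0782] x-axis yaw deg 177.11 F [-0.7  0.1  0.1] gap -0.005 q [ 0.19  0.62  1.74 -0.    0.79  1.81]
```

View pics/z2.png

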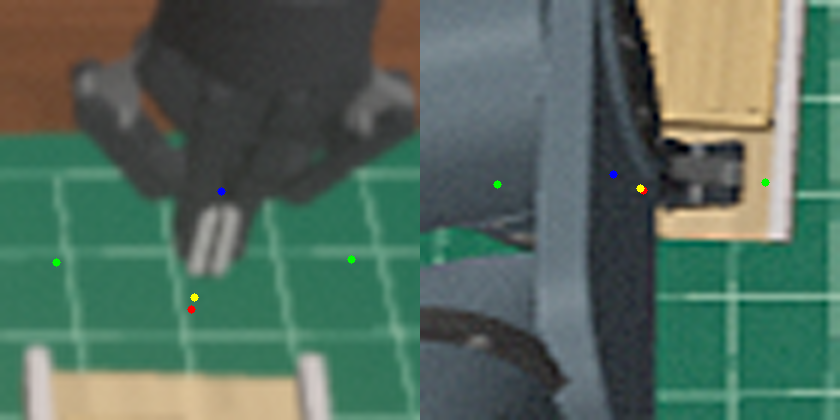

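>>> {"method": "send_rows", "body": {"plan": [{"linear": [0, 0.3, 0], "roll": 0}, {"linear": [0, 0.3, 0], "roll": 0}, {"linear": [0, 0.3, 0], "roll": 0}, {"linear": [0, 0.2, 0], "roll": 0}, {"linear": [0, 0, 0], "roll": 0}]}}

```text
t: 5.52
tcp_pos: [0.5052, 0.2108, 0.0438]
tool_rot: [-0.017, -0.707, 0.707, 0.018]
force: [0.3, 0.2, 0.6]
finger_gap: -0.003
```

```bash
cat >> h.py <<'E'
import cv2
def look(name,reg,s=6):
    R=to(None);p0=manip.sense()["tcp_pos"];o=[]
    for n,x,y,w,h in reg:
        a=manip.snapshot(n);c=cv2.resize(a[y:y+h,x:x+w],None,fx=s,fy=s,interpolation=cv2.INTER_CUBIC)
        for dx in(-.011,.011):
          for dz in (-.008,.0):
            P=p0+np.array([dx,0,dz]);p=proj(n,P)[0];cv2.circle(c,tuple(int(v) for v in ((p+.5-[x,y])*s)),3,(0,0,255) if dx>0 else (255,0,0),-1)
        o.append(c)
    cv2.imwrite(f"pics/{name}.png",np.hstack(o))
E
python3 -c "
from h import *
look('z3',[('scene',335,145,65,70),('top',165,215,65,70)])"
```

```text
t 5.53 tcp [0.5052 0.2108 0.0438] x-axis yaw deg 177.13 F [0.3 0.2 0.6] gap -0.003 q [0.19 0.67 1.76 0.   0.71 1.81]
```

View pics/z3.png

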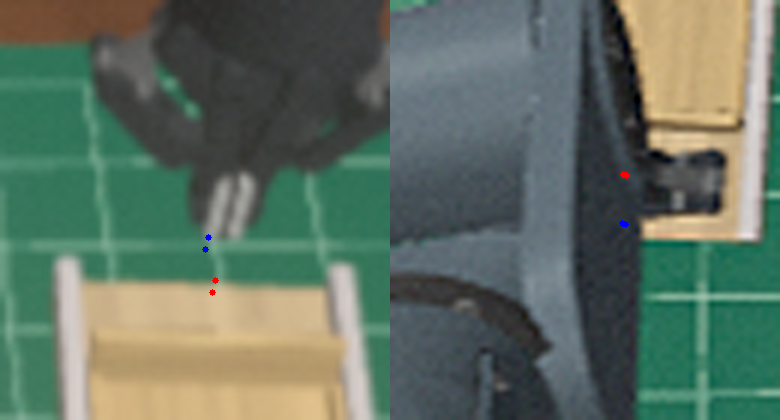

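>>> {"method": "send_rows", "body": {"plan": [{"linear": [0, 0.2, 0], "roll": 0}, {"linear": [0, 0.2, 0], "roll": 0}, {"linear": [0, 0.1, 0], "roll": 0}, {"linear": [0, 0.1, 0], "roll": 0}, {"linear": [0, 0, 0], "roll": 0}]}}

```text
t: 6.25
tcp_pos: [0.5055, 0.2108, 0.0263]
tool_rot: [-0.018, -0.707, 0.707, 0.018]
force: [0.0, 0.3, 0.5]
finger_gap: 0.004
```

```bash
python3 -c "
from h import *
look('z4',[('scene',335,145,65,70),('top',165,215,65,70)])"
```

```text
t 6.25 tcp [0.5055 0.2108 0.0263] x-axis yaw deg 177.13 F [0.  0.3 0.5] gap 0.004 q [0.19 0.71 1.76 0.   0.67 1.81]
```

View pics/z4.png

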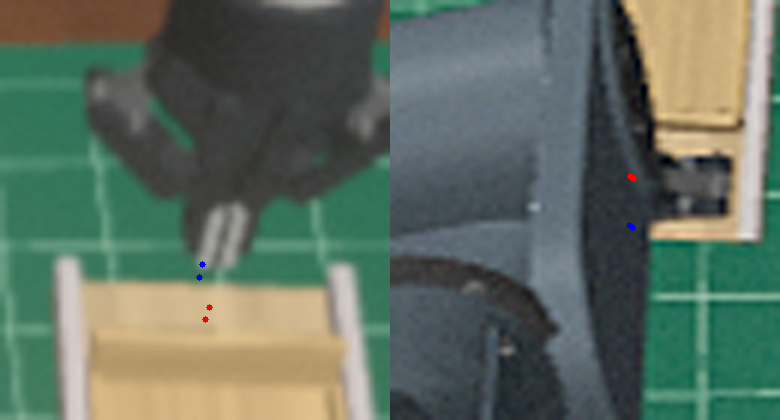

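>>> {"method": "send_rows", "body": {"plan": [{"linear": [0, 0.1, 0], "roll": 0}, {"linear": [0, 0.1, 0], "roll": 0}, {"linear": [0, 0.1, 0], "roll": 0}, {"linear": [0, 0, 0], "roll": 0}, {"linear": [0, 0, 0], "roll": 0}]}}

```text
t: 6.98
tcp_pos: [0.5057, 0.2109, 0.0176]
tool_rot: [0.018, 0.707, -0.707, -0.018]
force: [0.5, 0.0, -0.3]
finger_gap: 0.001
```

```bash
python3 -c "
from h import *
look('z5',[('scene',335,145,65,70),('top',165,215,65,70)])"
```

```text
t 6.97 tcp [0.5057 0.2109 0.0176] x-axis yaw deg 177.13 F [ 0.5  0.  -0.3] gap 0.001 q [0.19 0.72 1.76 0.   0.66 1.81]
```

View pics/z5.png

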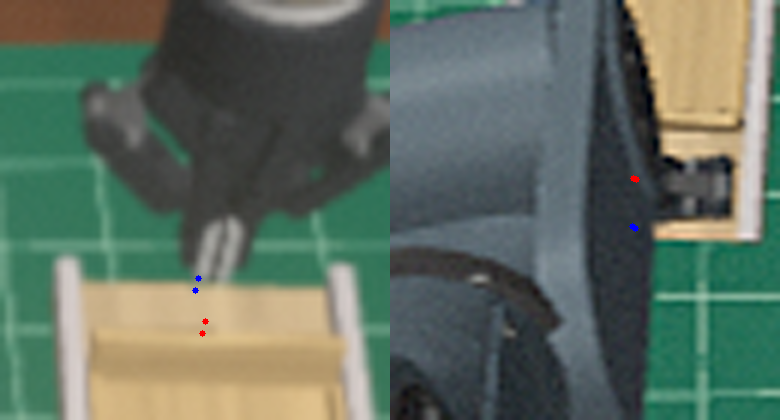

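```bash
python3 -c "
from h import *
for z in(.05,.08,.12): print(z,ray('top',(215,246),z).round(4),[ray('top',(215,r),z).round(4)[0] for r in(215+155/6,215+217/6)])
for z in(.01,.02,.03,.04,.05): print(z,ray('scene',(372,191.7),z).round(4))
to(None)
"
```

```text
0.05 [0.5088 0.1788 0.05  ] [np.float64(0.5226), np.float64(0.4952)]
0.08 [0.5062 0.1742 0.08  ] [np.float64(0.5196), np.float64(0.4928)]
0.12 [0.5027 0.1681 0.12  ] [np.float64(0.5156), np.float64(0.4898)]
0.01 [0.4913 0.2233 0.01  ]
0.02 [0.4991 0.2207 0.02  ]
0.03 [0.507 0.218 0.03 ]
0.04 [0.5148 0.2153 0.04  ]
0.05 [0.5226 0.2126 0.05  ]
t 7.08 tcp [0.5058 0.2109 0.0177] x-axis yaw deg 177.13 F [ 0.1 -0.5 -0.7] gap 0.001 q [0.19 0.72 1.76 0.   0.66 1.81]
```

>>> {"method": "send_rows", "body": {"plan": [{"linear": [0, 0.1, 0], "roll": 0}, {"linear": [0, 0.1, 0], "roll": 0}, {"linear": [0, 0, 0], "roll": 0}, {"linear": [0, 0, 0], "roll": 0}, {"linear": [0, 0, 0], "roll": 0}]}}

```text
t: 7.7
tcp_pos: [0.5058, 0.2109, 0.0117]
tool_rot: [0.018, 0.707, -0.707, -0.018]
force: [0.2, 0.3, -0.0]
finger_gap: 0.0
```

```bash
python3 -c "
from h import *
look('z6',[('scene',335,145,65,70),('top',165,215,65,70)])"
```

```text
t 7.7 tcp [0.5058 0.2109 0.0117] x-axis yaw deg 177.13 F [ 0.2  0.3 -0. ] gap 0.0 q [0.19 0.73 1.77 0.   0.64 1.81]
```

View pics/z6.png

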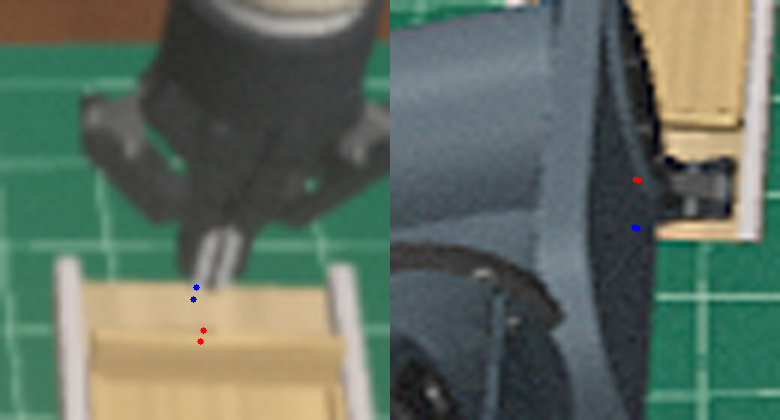

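>>> {"method": "send_rows", "body": {"plan": [{"linear": [0, 0.1, 0], "roll": 0}, {"linear": [0, 0.1, 0], "roll": 0}, {"linear": [0, 0.1, 0], "roll": 0}, {"linear": [0, 0, 0], "roll": 0}, {"linear": [0, 0, 0], "roll": 0}]}}

```text
t: 8.43
tcp_pos: [0.5057, 0.2109, 0.0026]
tool_rot: [0.018, 0.707, -0.707, -0.018]
force: [-0.2, -0.0, -0.4]
finger_gap: -0.001
```

```bash
python3 -c "
from h import *
look('z7',[('scene',335,145,65,70),('top',165,215,65,70)])"
```

```text
t 8.43 tcp [0.5057 0.2109 0.0026] x-axis yaw deg 177.13 F [-0.2 -0.  -0.4] gap -0.001 q [0.19 0.75 1.77 0.   0.63 1.81]
```

View pics/z7.png

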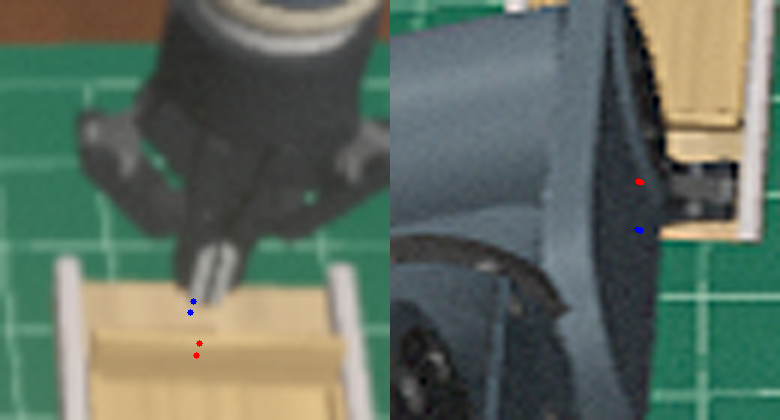

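>>> {"method": "send_rows", "body": {"plan": [{"linear": [0, 0.1, 0], "roll": 0}, {"linear": [0, 0.1, 0], "roll": 0}, {"linear": [0, 0.05, 0], "roll": 0}, {"linear": [0, 0, 0], "roll": 0}, {"linear": [0, 0, 0], "roll": 0}]}}

```text
t: 9.15
tcp_pos: [0.5057, 0.2109, -0.0049]
tool_rot: [0.018, 0.707, -0.707, -0.018]
force: [0.5, 0.1, -0.2]
finger_gap: 0.004
```

>>> {"method": "send_rows", "body": {"plan": [{"linear": [0, 0.1, 0], "roll": 0}, {"linear": [0, 0.05, 0], "roll": 0}, {"linear": [0, 0.05, 0], "roll": 0}, {"linear": [0, 0, 0], "roll": 0}, {"linear": [0, 0, 0], "roll": 0}]}}

```text
t: 9.78
tcp_pos: [0.5057, 0.2109, -0.0109]
tool_rot: [0.018, 0.707, -0.707, -0.018]
force: [0.3, -0.7, 0.1]
finger_gap: 0.002
```

>>> {"method": "send_rows", "body": {"plan": [{"linear": [0, 0.05, 0], "roll": 0}, {"linear": [0, 0.05, 0], "roll": 0}, {"linear": [0, 0.05, 0], "roll": 0}, {"linear": [0, 0, 0], "roll": 0}, {"linear": [0, 0, 0], "roll": 0}]}}

```text
t: 10.4
tcp_pos: [0.5058, 0.2109, -0.0136]
tool_rot: [0.018, 0.707, -0.707, -0.017]
force: [-2.6, -1.3, 13.4]
finger_gap: 0.001
```

```bash
python3 -c "
from h import *
look('z8',[('scene',335,145,65,70),('top',165,215,65,70)])"
```

```text
t 10.4 tcp [ 0.5058  0.2109 -0.0136] x-axis yaw deg 177.15 F [-2.6 -1.3 13.4] gap 0.001 q [ 0.19  0.78  1.77 -0.    0.59  1.81]
```

View pics/z8.png

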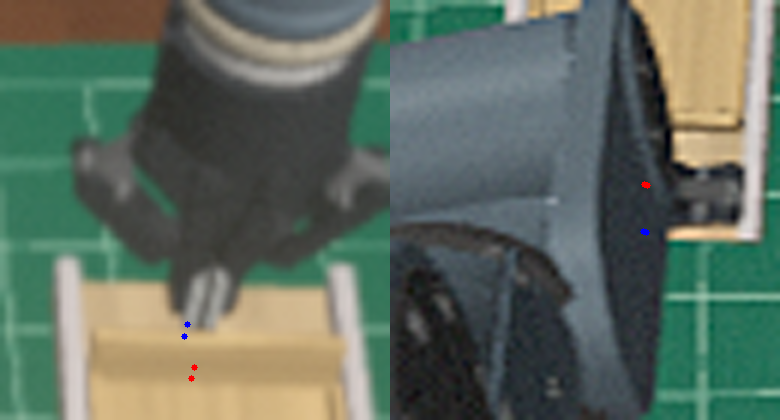

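```bash
python3 -c "
from h import *
print(ray('scene',(369.2,199.7),.008), ray('scene',(366.5,199.7),.008),ray('scene',(371.5,199.7),.008))
"
```

```text
[0.51454636 0.21368494 0.008     ] [0.51446447 0.20704264 0.008     ] [0.51461612 0.21934437 0.008     ]
```

>>> {"method": "send_rows", "body": {"plan": [{"linear": [0, -0.45, 0], "roll": 0}, {"linear": [-0.3, 0, 0], "roll": 0}, {"linear": [-0.3, 0, 0], "roll": 0}, {"linear": [-0.3, 0, 0], "roll": 0}, {"linear": [-0.3, 0, 0], "roll": 0}]}}

```text
t: 11.12
tcp_pos: [0.541, 0.209, -0.0024]
tool_rot: [-0.017, -0.707, 0.707, 0.019]
force: [-2.4, 0.4, 0.6]
finger_gap: 0.003
```

>>> {"method": "send_rows", "body": {"plan": [{"linear": [-0.3, 0, 0], "roll": 0}, {"linear": [-0.3, 0, 0], "roll": 0}, {"linear": [-0.25, 0, 0], "roll": 0}, {"linear": [-0.2, 0, 0], "roll": 0}, {"linear": [0, 0, 0], "roll": 0}]}}

```text
t: 11.75
tcp_pos: [0.5746, 0.2075, -0.0017]
tool_rot: [0.019, 0.707, -0.707, -0.017]
force: [0.4, -0.7, -0.9]
finger_gap: -0.002
```

```bash
python3 -c "
from h import *
look('z9',[('scene',335,150,65,70),('top',165,190,65,70)])"
```

```text
t 11.75 tcp [ 0.5746  0.2075 -0.0017] x-axis yaw deg 177.12 F [ 0.4 -0.7 -0.9] gap -0.002 q [ 0.16  0.8   1.61 -0.    0.73  1.79]
```

View pics/z9.png

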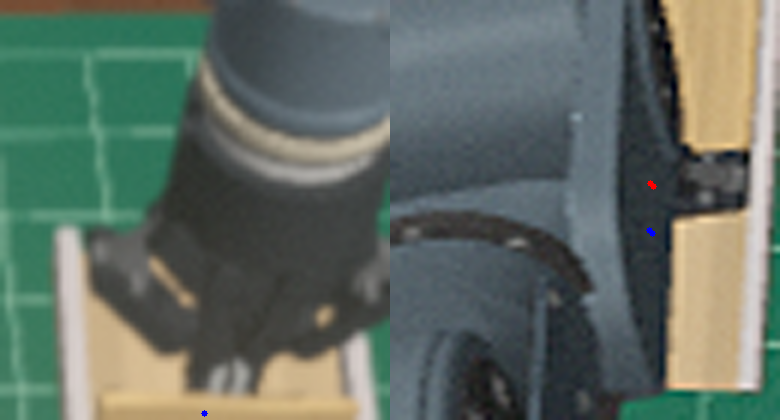

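>>> {"method": "send_rows", "body": {"plan": [{"linear": [-0.15, 0, 0], "roll": 0}, {"linear": [-0.1, 0, 0], "roll": 0}, {"linear": [-0.1, 0, 0], "roll": 0}, {"linear": [-0.1, 0, 0], "roll": 0}, {"linear": [0, 0, 0], "roll": 0}]}}

```text
t: 12.48
tcp_pos: [0.5799, 0.207, -0.0022]
tool_rot: [-0.013, -0.706, 0.707, 0.022]
force: [-11.0, 2.0, 9.4]
finger_gap: 0.0
```

>>> {"method": "send_rows", "body": {"plan": [{"linear": [0.5, 0, 0], "roll": 0}, {"linear": [0.4, -0.2, 0], "roll": 0}, {"linear": [0, -0.8, 0], "roll": 0}, {"linear": [0, -1, 0], "roll": 0}, {"linear": [0, -0.6, 0.5], "roll": 0}]}}

```text
t: 13.1
tcp_pos: [0.5601, 0.1935, 0.078]
tool_rot: [0.019, 0.707, -0.707, -0.016]
force: [-1.5, -0.2, 0.6]
finger_gap: 0.002
```

>>> {"method": "send_rows", "body": {"plan": [{"linear": [0, 0, 1], "roll": -0.4}, {"linear": [0, 0, 1], "roll": 0}, {"linear": [0, 0, 1], "roll": 0}, {"linear": [0, 0, 1], "roll": 0}, {"linear": [0, 0, 1], "roll": 0}]}}

```text
t: 13.72
tcp_pos: [0.5562, 0.0412, 0.0763]
tool_rot: [-0.003, -0.707, 0.707, 0.003]
force: [-0.4, 0.6, -0.3]
finger_gap: -0.001
```

>>> {"method": "send_rows", "body": {"plan": [{"linear": [0, 0, 1], "roll": 0}, {"linear": [0, 0, 1], "roll": 0}, {"linear": [0, 0, 1], "roll": 0}, {"linear": [0, 0, 1], "roll": 0}, {"linear": [0, 0, 0.6], "roll": 0}]}}

```text
t: 14.35
tcp_pos: [0.555, -0.097, 0.0763]
tool_rot: [-0.004, -0.707, 0.707, 0.003]
force: [-0.7, 0.1, -0.8]
finger_gap: -0.002
```

```bash
python3 -c "
from h import *
to((.587,-.212,.065))
cv2.imwrite('pics/t3.png',cv2.resize(manip.snapshot('top')[120:300,100:460],None,fx=2,fy=2,interpolation=cv2.INTER_CUBIC))
"
```

```text
t 14.35 tcp [ 0.555  -0.097   0.0763] x-axis yaw deg 179.42 F [-0.7  0.1 -0.8] gap -0.002 q [-0.37  0.63  1.7  -0.    0.81  1.21]
shift units [-1.105  0.378  3.823]
```

View pics/t3.png

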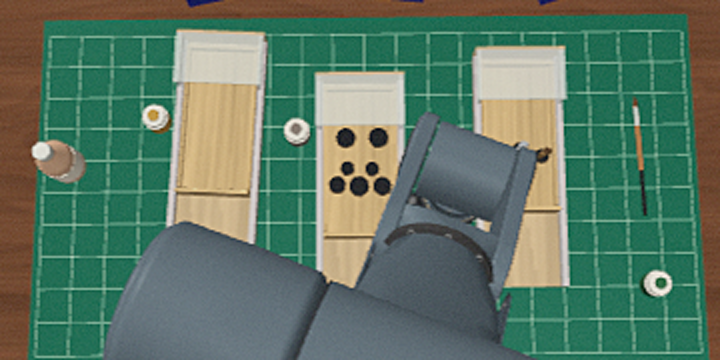

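>>> {"method": "send_rows", "body": {"plan": [{"linear": [-0.3, 0, 0.9], "roll": 0}, {"linear": [-0.3, 0, 0.9], "roll": 0}, {"linear": [-0.3, 0, 0.9], "roll": 0}, {"linear": [-0.2, 0, 0.9], "roll": 0}, {"linear": [0, 0, 0.2], "roll": 0}]}}

```text
t: 15.02
tcp_pos: [0.5878, -0.2107, 0.0761]
tool_rot: [-0.004, -0.707, 0.707, 0.003]
force: [-0.1, -0.0, -0.4]
finger_gap: -0.0
```

```bash
python3 -c "
from h import *
to((.587,-.212,.006))
print(proj('top',cal([.6504,.2045,-.0506],[(-.057,.05,.039),(-.057,-.05,.039)])), 'obs in t3: ',(100+176/2,120+190/2),(100+248/2,120+193/2))
look('f1',[('scene',145,165,75,90),('top',325,170,55,90)])
"
```

```text
t 15.03 tcp [ 0.5878 -0.2107  0.0761] x-axis yaw deg 179.44 F [-0.1 -0.  -0.4] gap -0.0 q [-0.52  0.69  1.54 -0.    0.9   1.06]
shift units [0.027 2.338 0.041]
[[187.15389659 214.31776529]
 [224.01295569 215.93640733]] obs in t3:  (188.0, 215.0) (224.0, 216.5)
t 15.03 tcp [ 0.5878 -0.2107  0.0761] x-axis yaw deg 179.44 F [-0.1 -0.  -0.4] gap -0.0 q [-0.52  0.69  1.54 -0.    0.9   1.06]
```

View pics/f1.png

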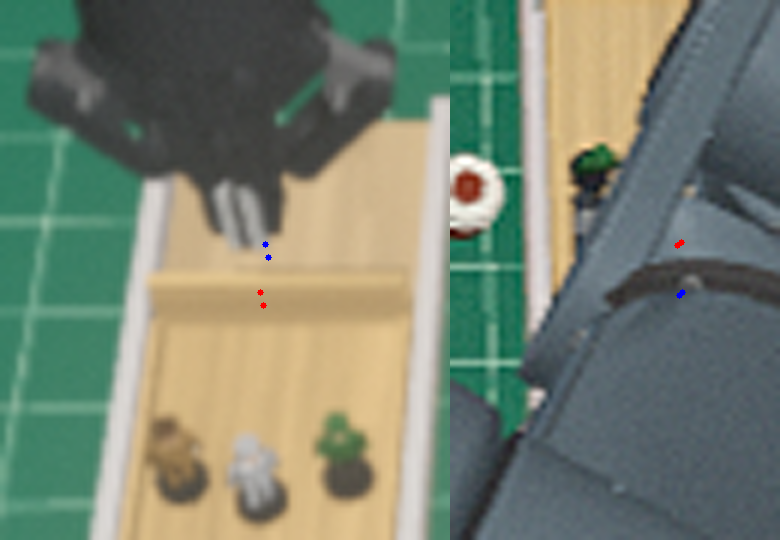

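>>> {"method": "send_rows", "body": {"plan": [{"linear": [0, 0.5, 0], "roll": 0}, {"linear": [0, 0.5, 0], "roll": 0}, {"linear": [0, 0.4, 0], "roll": 0}, {"linear": [0, 0.2, 0], "roll": 0}, {"linear": [0, 0, 0], "roll": 0}]}}

```text
t: 15.75
tcp_pos: [0.587, -0.2087, 0.0273]
tool_rot: [0.002, 0.707, -0.707, -0.003]
force: [0.7, -0.2, -0.3]
finger_gap: -0.0
```

```bash
python3 -c "
from h import *
look('f2',[('scene',145,165,75,90)])
p=manip.sense()['tcp_pos']
print(proj('scene',[p+[d,0,.0213] for d in(-.011,0,.011)]).round(1))
"
```

```text
t 15.75 tcp [ 0.587  -0.2087  0.0273] x-axis yaw deg 179.54 F [ 0.7 -0.2 -0.3] gap -0.0 q [-0.52  0.77  1.56  0.    0.81  1.06]
[[191.3 212.2]
 [190.9 216.1]
 [190.4 220.1]]
```

View pics/f2.png

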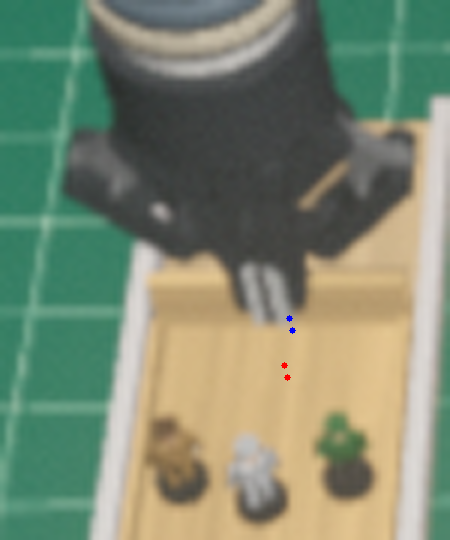

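>>> {"method": "send_rows", "body": {"plan": [{"linear": [-0.3, 0, 0], "roll": 0}, {"linear": [0, 0.2, 0], "roll": 0}, {"linear": [0, 0.3, 0], "roll": 0}, {"linear": [0, 0.3, 0], "roll": 0}, {"linear": [0, 0.1, 0], "roll": 0}]}}

```text
t: 16.42
tcp_pos: [0.5955, -0.2087, -0.0001]
tool_rot: [0.002, 0.707, -0.707, -0.004]
force: [-0.8, -0.1, 0.7]
finger_gap: -0.001
```

```bash
python3 -c "
from h import *
look('f3',[('scene',145,165,75,90)])
"
```

```text
t 16.43 tcp [ 5.955e-01 -2.087e-01 -1.000e-04] x-axis yaw deg 179.53 F [-0.8 -0.1  0.7] gap -0.001 q [-0.51  0.82  1.55 -0.    0.78  1.07]
```

View pics/f3.png

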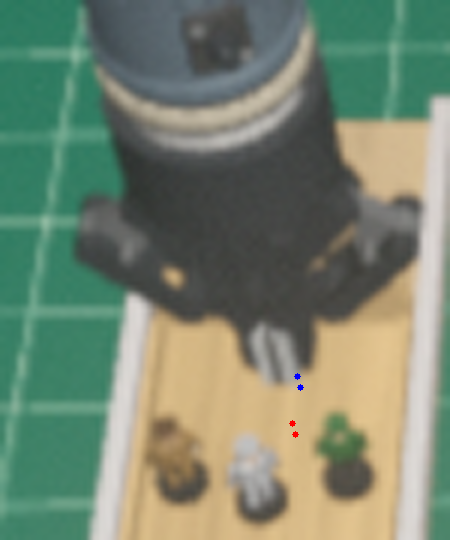

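>>> {"method": "send_rows", "body": {"plan": [{"linear": [0.1, 0, 0], "roll": 0}, {"linear": [0.1, 0, 0], "roll": 0}, {"linear": [0.1, 0, 0], "roll": 0}, {"linear": [0.1, 0, 0], "roll": 0}, {"linear": [0.1, 0, 0], "roll": 0}]}}

```text
t: 17.1
tcp_pos: [0.5813, -0.2091, 0.0013]
tool_rot: [-0.003, -0.707, 0.707, 0.003]
force: [2.2, 1.3, -1.1]
finger_gap: -0.003
```

>>> {"method": "send_rows", "body": {"plan": [{"linear": [0.1, 0, 0], "roll": 0}, {"linear": [0.1, 0, 0], "roll": 0}, {"linear": [0.1, 0, 0], "roll": 0}, {"linear": [0.1, 0, 0], "roll": 0}, {"linear": [0.1, 0, 0], "roll": 0}]}}

```text
t: 17.73
tcp_pos: [0.5663, -0.209, 0.0012]
tool_rot: [-0.003, -0.707, 0.707, 0.003]
force: [2.5, -0.0, 0.4]
finger_gap: 0.01
```

```bash
python3 -c "
from h import *
look('f4',[('scene',145,155,75,90)])
"
```

```text
t 17.73 tcp [ 0.5663 -0.209   0.0012] x-axis yaw deg 179.53 F [ 2.5 -0.   0.4] gap 0.01 q [-0.54  0.79  1.62 -0.    0.73  1.04]
```

View pics/f4.png

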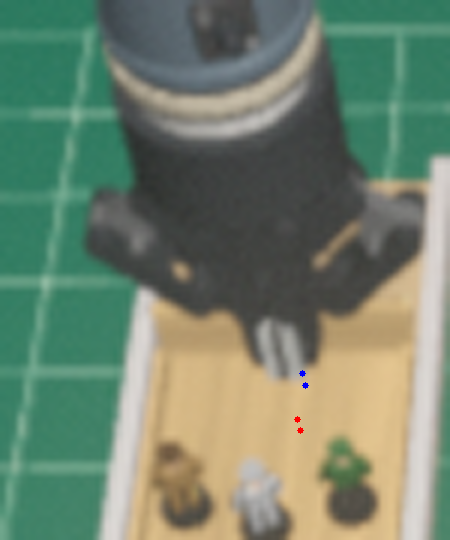

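The lip is hooked and sliding at about 2.5 N, and the figures are riding along upright.

>>> {"method": "send_rows", "body": {"plan": [{"linear": [0.13, 0, 0], "roll": 0}, {"linear": [0.16, 0, 0], "roll": 0}, {"linear": [0.16, 0, 0], "roll": 0}, {"linear": [0.16, 0, 0], "roll": 0}, {"linear": [0.16, 0, 0], "roll": 0}]}}

```text
t: 18.4
tcp_pos: [0.543, -0.2089, 0.0012]
tool_rot: [-0.003, -0.707, 0.707, 0.003]
force: [2.3, -0.9, 1.3]
finger_gap: -0.002
```

>>> {"method": "send_rows", "body": {"plan": [{"linear": [0.16, 0, 0], "roll": 0}, {"linear": [0.16, 0, 0], "roll": 0}, {"linear": [0.16, 0, 0], "roll": 0}, {"linear": [0.16, 0, 0], "roll": 0}, {"linear": [0.16, 0, 0], "roll": 0}]}}

```text
t: 19.02
tcp_pos: [0.519, -0.2086, 0.0011]
tool_rot: [-0.003, -0.707, 0.707, 0.003]
force: [1.9, -1.9, 1.0]
finger_gap: -0.001
```

>>> {"method": "send_rows", "body": {"plan": [{"linear": [0.16, 0, 0], "roll": 0}, {"linear": [0.16, 0, 0], "roll": 0}, {"linear": [0.14, 0, 0], "roll": 0}, {"linear": [0.12, 0, 0], "roll": 0}, {"linear": [0.1, 0, 0], "roll": 0}]}}

```text
t: 19.65
tcp_pos: [0.4986, -0.2083, 0.0011]
tool_rot: [0.003, 0.707, -0.707, -0.003]
force: [2.2, -1.2, 0.7]
finger_gap: 0.0
```

```bash
python3 -c "
from h import *
look('f5',[('scene',145,130,75,90)])
"
```

```text
t 19.65 tcp [ 0.4986 -0.2083  0.0011] x-axis yaw deg 179.53 F [ 2.2 -1.2  0.7] gap 0.0 q [-0.6   0.75  1.79  0.    0.61  0.98]
```

View pics/f5.png

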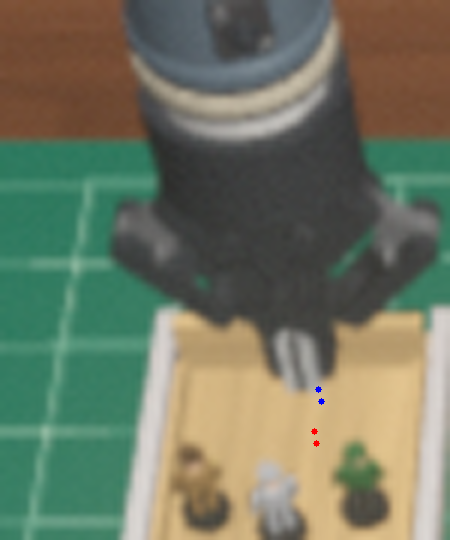

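>>> {"method": "send_rows", "body": {"plan": [{"linear": [0.1, 0, 0], "roll": 0}, {"linear": [0.1, 0, 0], "roll": 0}, {"linear": [0.1, 0, 0], "roll": 0}, {"linear": [0.08, 0, 0], "roll": 0}, {"linear": [0.08, 0, 0], "roll": 0}]}}

```text
t: 20.32
tcp_pos: [0.4847, -0.208, 0.001]
tool_rot: [0.003, 0.707, -0.707, -0.003]
force: [2.5, -0.3, 0.1]
finger_gap: 0.001
```

>>> {"method": "send_rows", "body": {"plan": [{"linear": [0.07, 0, 0], "roll": 0}, {"linear": [0.07, 0, 0], "roll": 0}, {"linear": [0.07, 0, 0], "roll": 0}, {"linear": [0.07, 0, 0], "roll": 0}, {"linear": [0.07, 0, 0], "roll": 0}]}}

```text
t: 20.95
tcp_pos: [0.4818, -0.2085, 0.0013]
tool_rot: [-0.01, -0.706, 0.708, -0.0]
force: [23.7, 11.7, -8.7]
finger_gap: 0.004
```

>>> {"method": "send_rows", "body": {"plan": [{"linear": [-0.1, 0, 0], "roll": 0}, {"linear": [-0.1, 0, 0], "roll": 0}, {"linear": [-0.1, 0, 0], "roll": 0}, {"linear": [-0.15, 0, 0], "roll": 0}, {"linear": [0, 0, 0], "roll": 0}]}}

```text
t: 21.58
tcp_pos: [0.4878, -0.2082, 0.0011]
tool_rot: [0.003, 0.707, -0.707, -0.003]
force: [0.4, -0.5, 0.7]
finger_gap: 0.001
```

```bash
python3 -c "
from h import *
look('f6',[('scene',145,130,75,90)])
"
```

```text
t 21.57 tcp [ 0.4878 -0.2082  0.0011] x-axis yaw deg 179.53 F [ 0.4 -0.5  0.7] gap 0.001 q [-0.61  0.74  1.81 -0.    0.59  0.97]
```

View pics/f6.png

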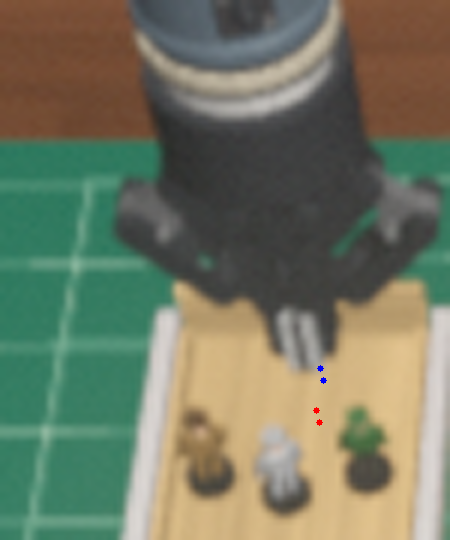

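Contact is released (about 0 N) and the figures are standing. Next I lift straight up, then move back clear.

>>> {"method": "send_rows", "body": {"plan": [{"linear": [0, -0.3, 0], "roll": 0}, {"linear": [0, -0.6, 0], "roll": 0}, {"linear": [0, -0.8, 0], "roll": 0}, {"linear": [0, -1, 0], "roll": 0}, {"linear": [0, -1, 0], "roll": 0}]}}

```text
t: 22.25
tcp_pos: [0.4876, -0.2081, 0.1135]
tool_rot: [0.003, 0.707, -0.707, -0.003]
force: [0.3, -0.5, 0.2]
finger_gap: 0.002
```

>>> {"method": "send_rows", "body": {"plan": [{"linear": [0, -1, 0.3], "roll": 0}, {"linear": [0.2, -1, 1], "roll": 0}, {"linear": [0.2, 0, 1], "roll": 0}, {"linear": [0.2, 0, 1], "roll": 0}, {"linear": [0.2, 0, 1], "roll": 0}]}}

```text
t: 22.88
tcp_pos: [0.4623, -0.3377, 0.1729]
tool_rot: [-0.003, -0.707, 0.707, 0.003]
force: [1.1, 0.1, 0.3]
finger_gap: 0.002
```

>>> {"method": "send_rows", "body": {"plan": [{"linear": [0.4, 0, 1], "roll": 0}, {"linear": [0.4, 0, 1], "roll": 0}, {"linear": [0.4, 0, 1], "roll": 0}, {"linear": [0.4, 0, 0.5], "roll": 0}, {"linear": [0, 0, 0], "roll": 0}]}}

```text
t: 23.5
tcp_pos: [0.4131, -0.4419, 0.1722]
tool_rot: [0.004, 0.707, -0.707, -0.004]
force: [0.5, 0.3, -0.6]
finger_gap: -0.002
```

Run:
```python
from h import *
to(None)
a=manip.snapshot('scene');b=manip.snapshot('top')
A=cv2.resize(a[140:320,80:490],(798,350),interpolation=cv2.INTER_CUBIC);cv2.imwrite('pics/e1.png',A)
cv2.imwrite('pics/e2.png',cv2.resize(b[120:300,100:460],None,fx=2.2,fy=2.2,interpolation=cv2.INTER_CUBIC))
cv2.imwrite('pics/e3.png',cv2.resize(a[175:265,145:225],None,fx=6,fy=6,interpolation=cv2.INTER_CUBIC))
p=[.6247,-.2118,-.0061]
print(proj('top',cal(p,[(-.157,.05,.039),(-.157,-.05,.039)])),proj('scene',cal(p,[(-.157,-.05,.039),(-.157,.05,.039)])))
for n in('scene','top'):
  for q in('fig_lip','pot_0','bottle','brush'): print(n,q,[([round(float(v)) for v in d["extent"]],round(d["p"],2)) for d in manip.look_for(n,q)[:4]])
```

```text
t 23.5 tcp [ 0.4131 -0.4419  0.1722] x-axis yaw deg 179.41 F [ 0.5  0.3 -0.6] gap -0.002 q [-1.    0.54  1.52  0.    1.08  0.58]
[[343.34475224 261.05714478]
 [381.2109363  261.09930009]] [[174.49617383 178.44967693]
 [215.76979073 178.2887353 ]]
scene fig_lip [([165, 175, 214, 258], 0.58)]
scene pot_0 [([406, 252, 423, 274], 0.73), ([318, 244, 333, 266], 0.73), ([114, 177, 131, 191], 0.67), ([220, 227, 232, 247], 0.56)]
scene bottle [([454, 210, 483, 250], 0.75)]
scene brush [([109, 221, 121, 280], 0.77), ([200, 197, 208, 212], 0.68)]
top fig_lip [([340, 185, 382, 264], 0.93)]
top pot_0 [([420, 258, 436, 268], 0.63), ([171, 175, 188, 190], 0.52), ([241, 177, 257, 197], 0.48)]
top bottle [([118, 191, 141, 214], 0.79)]
top brush [([415, 168, 424, 224], 0.57), ([255, 152, 306, 277], 0.49)]
```

View pics/e1.png

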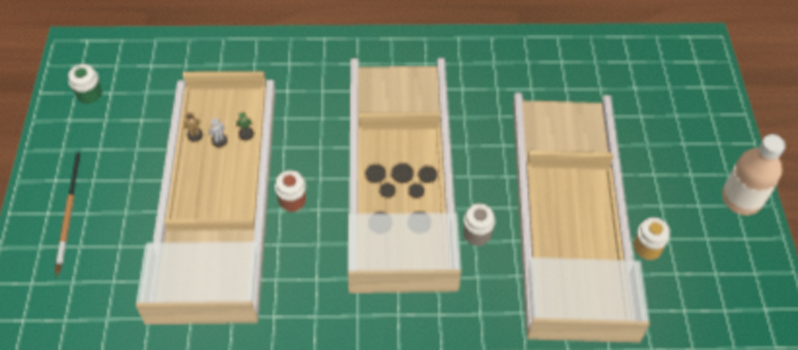

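View pics/e2.png

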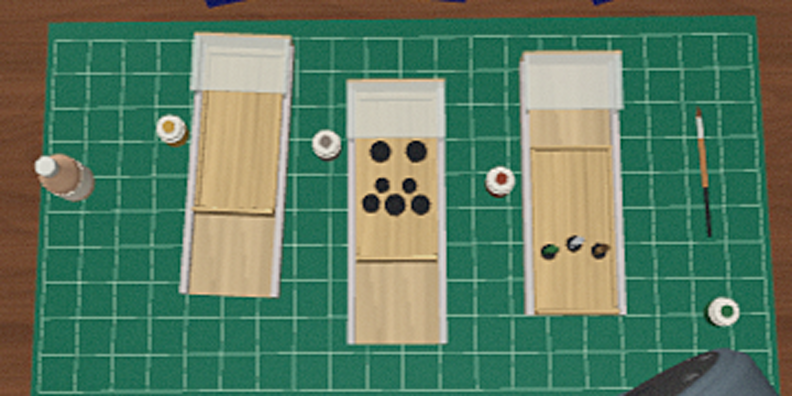

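View pics/e3.png

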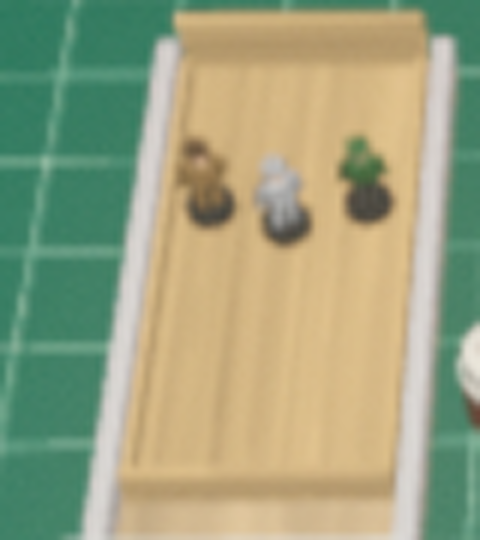

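```bash
python3 -c "
from station import manip
print(manip.sign_off())"
```

```text
the job is handed in; nothing more can be done
None
```

I pushed the empty tray fully home, then hooked the figure tray's lip from behind and drew it out to its stop. The job is handed in; it reports no verdict. The robot's clock read 23.5 s at the last check, before the final pictures.

- **Empty tray:** I pushed with the closed fingertips until the wrist force rose from about 2.4 N sliding to 11 N at the stop. In the last top picture its lip sits about 1 pixel (2–3 mm) from where I predicted home. Its distance from the rail end matches the closed third tray, so I take it as home.
- **Figure tray:** It slid at about 2.5 N and hit the stop at about 24 N. I then released it and lifted clear. Its lip is within 1 pixel of the fully-out position, about 2 to 3 mm.
- **Figures and bystanders:** All three figures stand upright in place behind the lip in the final pictures. The third tray, pots, bottle and brush look unmoved. The arm ended clear, with forces near zero.

**Height reading:** the reported tool height did not match the pictures. The fingertips were about 29 mm higher than the TCP reading and `manip.finger_overhang` implied. I measured this by touching the empty slide's rail board lightly (about 13 N) and corrected for it in both moves.

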